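# Push the row of wax blocks home and bolt it in

### The arm

A 6-joint arm with a two-finger parallel gripper is mounted at the origin on the work surface. World frame = base frame: x ahead of the robot, y to its left, z up, the work surface at z = 0. Lengths are in m, angles in degrees, forces in N, time in s.
With the tool pointing down it reaches from about 0.25 to 0.725 m from the base axis. Payload 9.7 kg.
Tool frame: the origin (TCP) lies at the very end of the fingers, on their centre line; the grasp point (between the pads) lies 19 mm behind it (bot.grip_point_offset is the distance from the TCP to the grasp point, in m); y points along the fingers, x is the direction in which the jaws open and shut, and the axes are right-handed (so a half turn about y gives the same grasp; the last joint's range is limited). The gripper opens to 85 mm and grips with 20 to 120 N. Pads are 22 mm wide; open, the fingers measure 114 mm over their backs; the gripper's body (76 mm by 85 mm) begins 54 mm behind the grasp point. The pads swing forward as they close: fully open they stand 13 mm farther back than shut.
Start: joints at [71.276, 4.979, 10.078, 95.1, 0, 90], TCP at [0.177, 0.521, 0.231] pointing down, gripper open.
Joint ranges: [-179.16, 179.16], [-48.56, 103.87], [-65.8, 70.77], [-126.05, 130.52], [-82.76, 87.17], [-180, 180]. Speed limits (degrees/s): [127.2, 127.2, 147.25, 180, 180, 180].

### API

Orientations are given as [roll, pitch, yaw] about the fixed x, y, z axes, in that order (R = Rz(yaw) Ry(pitch) Rx(roll)).
In Python, from workcell import bot gives the robot as it stands.
- The arm moves only by the shell command python3 -m inch 'ROWS' [FORCE]. ROWS is JSON, a list of rows, each a list of 3 entries, a list of its own where there are three numbers: the shift along the tool's x, y, z in mm, then the turn, a rotation vector about the tool's x, y, z in rad, then the finger opening in mm, from 0 to 85.4. In form: [[[x, y, z], [ax, ay, az], grip], ...]. A call has 1 to 20 rows; each row is the pose to reach, as a shift and turn from the pose measured when the call began, along the tool's axes at that moment; what a row does not reach only later rows make up. A row lasts 1/10 s, in which the tool goes at most 50 mm and 8.59 degrees, less where a joint would pass 70% of its speed; a pose out of reach is approached as far as the arm can. A call with a gripper value outside its range is refused whole. The fingers move at their own pace and stop on an object; FORCE is the grip in N (left out, the last holds). Time passes only in rows, so rows that repeat a pose let the fingers close. It gives the time, the measured TCP pose, the force and the opening at its end, in the units of the state.
- bot.get_obs(): the state, without advancing time (a new reading comes with each control period).
- bot.camera(name): name is "scene" or "top" or "wrist"; returns a dict with "frame" (420x560x3 uint8, red, green, blue), "mtx" (3x3 intrinsics, pixels), "k1" (the pictures are not rectified: a ray, as slopes to the right and down, at radius r is drawn at 1 + k1 r^2 times it, then the intrinsics apply), "origin" and "orientation" of the camera in the world. Camera axes: x right, y down, z forward; pixel columns grow to the right and rows downward; lengths in m; the calibration is good to about 2 mm. A picture is of the moment at which its call begins. There is no depth.
- bot.job_done(): hands the job in, once; it reports no verdict.
Trained networks look in a picture, given as the dict that the camera call returned (one of the last four; its "shot" number tells which), for a name from the list of things; names that differ only in an ending like _2 or _b are one class to them, and where a whole thing is asked for, a point or a joint stands for the part that bears it (a point fixed in the world has none). Each returns a list of dicts, best first, with "confidence" (0 to 1); they miss things now and then, are a little off and sometimes report something else, mostly with a low value. They report only what shows in the picture. A call takes as long as a camera call. They do not tell look-alikes from the thing itself.
- bot.search_frame(picture, name): "box" ([left, top, right, bottom] in pixels, round what is visible of it).
- bot.cut_out(picture, name): "region" (420x560 bool, what is visible of it) and "box" ([left, top, right, bottom] in pixels, round what is visible of it).
The state is a dict: "time": time; "q": joint angles; "qd": joint speeds; "joint_efforts": joint torques, N m; "ee_pos": TCP position; "tcp_rot": TCP orientation; "wrist_force": force on the tool from outside, world axes, zero at the start; "torque": the same for the moment, N m; "opening": finger opening in m.
Only numpy, scipy, OpenCV 4.12 (cv2) and the standard library are available. Lean on these libraries where they do the work, as an engineer would, in place of code of your own. Each camera call takes 0.05 s, during which the arm holds its last target. There are 200 camera calls.

### The job

On the loading rail, push the row of four wax blocks along the channel, all together as one unbroken row, until it sits tight against the blue end stop; then push the orange tab so that the keeper bolt slides fully across the channel behind the last block. Do it all by pushing: nothing may be picked up, and the white spare block, the dropper bottle and the red carton stay where they are. Finish with the robot clear of everything.

Things in the scene. Friction and masses are not known exactly. Their poses are not given: they have to be found in the camera images.
- rail: fixed aluminium loading rail, 62 mm wide, channel open at the top. Origin on the table under the channel's centre line; y runs along the channel towards the blue stop, x across it to the keeper's side, z up. Channel floor 12 mm above the table, from y = -155 (open end) to the stop's face at y = +120 mm; 42 mm wide between side walls whose tops are 16 mm above the table.
- rail_stop (a point): top edge of the blue end stop's face that meets the row, on the channel's centre line, 34 mm above the table (rail y = +120 mm). Four blocks pushed tight against it end at rail y = +8 mm.
- keeper (a joint): keeper bolt on the rail's +x side, m: 0 = drawn back, 0.050 = fully across the channel (firm end). Moves along the rail's -x; about 2 N friction, no spring. Steel bar at rail y = -8 to +4 mm, 18 to 26 mm above the table; at 0 its inner end is 29 mm from the channel's centre line. The grey bracket under it spans x = 29 to 91, y = -20 to +16 mm, 17 mm tall.
- keeper_tab (a point): top centre of the orange upright thumb tab on the keeper's outer end: 9 mm thick along the rail's x, 26 mm wide along y, from 26 to 60 mm above the table. Moves with the keeper: at rail x = 88.5 mm, y = -2 mm when drawn back, x = 38.5 mm when fully across.
- block1: paraffin tissue block: a cassette of pink plastic 40 x 28 x 6 mm with a cream wax block 33 x 28 x 14 mm on it, 20 mm tall in all, about 30 g. Origin at the centre of its underside; its x (40 mm) lies across the channel, its y (28 mm) along it, parallel to the rail's y at the start. First in the row, nearest the stop.
- block2: paraffin tissue block: a cassette of yellow plastic 40 x 28 x 6 mm with a cream wax block 33 x 28 x 14 mm on it, 20 mm tall in all, about 30 g. Origin at the centre of its underside; its x (40 mm) lies across the channel, its y (28 mm) along it, parallel to the rail's y at the start. Second.
- block3: paraffin tissue block: a cassette of blue plastic 40 x 28 x 6 mm with a cream wax block 33 x 28 x 14 mm on it, 20 mm tall in all, about 30 g. Origin at the centre of its underside; its x (40 mm) lies across the channel, its y (28 mm) along it, parallel to the rail's y at the start. Third.
- block4: paraffin tissue block: a cassette of green plastic 40 x 28 x 6 mm with a cream wax block 33 x 28 x 14 mm on it, 20 mm tall in all, about 30 g. Origin at the centre of its underside; its x (40 mm) lies across the channel, its y (28 mm) along it, parallel to the rail's y at the start. Last in the row, farthest from the stop.
- spare: paraffin tissue block: a cassette of white plastic 40 x 28 x 6 mm with a cream wax block 33 x 28 x 14 mm on it, 20 mm tall in all, about 30 g. Lies on the table beside the rail, not part of the row. Origin at the centre of its underside.
- dropper: clear dropper bottle with white nozzle, 38 mm across, 90 mm tall, standing on the table near the rail. Origin at the centre of its underside.
- carton: small red carton with a white band, 36 x 44 x 52 mm tall, standing on the table near the rail. Origin at the centre of its underside.
Mind the look-alikes: they are no part of the job. What is shaped like the block1 but purple or turquoise is not meant.

How it is judged (in metres and radians):
On the way, in this order (a step that is already met when the one before it is completed fails the run):
1. all four blocks are home against the stop, with the keeper still drawn back (y of block1 in the frame of rail above 0.103 m and y of block2 in the frame of rail above 0.075 m and y of block3 in the frame of rail above 0.047 m and y of block4 in the frame of rail above 0.019 m and z of each of block1, block2, block3, block4 in the frame of rail below 0.015 m and x of block1 in the frame of rail between -0.004 and 0.004 m and angle between each of block1, block2, block3, block4's own z axis and vertical below 0.1 rad and x of block2 in the frame of rail between -0.004 and 0.004 m and x of block3 in the frame of rail between -0.004 and 0.004 m and x of block4 in the frame of rail between -0.004 and 0.004 m and value of joint keeper below 0.02 m), for 0.2 s.
2. the keeper is fully across behind the row (y of block1 in the frame of rail above 0.103 m and y of block2 in the frame of rail above 0.075 m and y of block3 in the frame of rail above 0.047 m and y of block4 in the frame of rail above 0.019 m and value of joint keeper above 0.045 m), for 0.2 s.
At the end, for the whole second after the job is handed in: All four blocks lie flat in the channel, each within 3 mm of its place in a tight row against the end stop, at rest; the keeper is at least 45 mm across (of 50) (all of step 2 and z of each of block1, block2, block3, block4 in the frame of rail below 0.015 m and x of block1 in the frame of rail between -0.004 and 0.004 m and angle between each of block1, block2, block3, block4's own z axis and vertical below 0.1 rad and x of block2 in the frame of rail between -0.004 and 0.004 m and x of block3 in the frame of rail between -0.004 and 0.004 m and x of block4 in the frame of rail between -0.004 and 0.004 m and linear speed of each of block1, block2, block3, block4 below 0.01 m/s); the robot touches nothing.
It fails at once if a block of the row is lifted more than 6 mm off the channel floor (height (world z) of any of block1, block2, block3, block4 above 0.018 m).
It fails at once if the row is broken: two neighbours are more than 8 mm apart (distance between block1 and block2 above 0.036 m or distance between block2 and block3 above 0.036 m or distance between block3 and block4 above 0.036 m).
It fails at once if a bystander (spare block, dropper bottle, red carton) is moved more than 15 mm or tipped over (distance of any of spare, dropper, carton from where it was at the start of the episode above 0.015 m or angle between any of spare, dropper, carton's own z axis and vertical above 0.4 rad).
It also fails if it takes over 45 s, if anything falls off the work surface, if the arm or the gripper's body presses on something with over 40 N, if the wrist force passes 120 N, or if a joint passes its speed limit or range.

## Working session

There is one attempt and no reset: what is moved stays moved. The work goes in short steps, Python scripts to look and compute and a shell command to move; the robot and the scene stay as the last step left them, time stands still between calls to the robot, and variables do not carry over. Pictures are saved under pics/ and viewed, about 8 in all and at most 12, crops included, and the job is handed in when it is done.

```bash
mkdir -p pics
cat > h.py <<'E'
import numpy as np, cv2
from workcell import bot
from scipy.spatial.transform import Rotation as Ro
def cam(n):
    p=bot.camera(n); return p
def rot(p):
    o=np.array(p["orientation"],float)
    return o if o.shape==(3,3) else Ro.from_euler('xyz',o,degrees=True).as_matrix()
def ray(p,uv):
    K=np.array(p["mtx"]); a=np.array([(uv[0]-K[0,2])/K[0,0],(uv[1]-K[1,2])/K[1,1]]); s=a.copy()
    for _ in range(20): s=a/(1+p["k1"]*(s@s))
    return rot(p)@np.array([s[0],s[1],1])
def toz(p,uv,z):
    d=ray(p,uv); o=np.array(p["origin"]); return o+d*(z-o[2])/d[2]
def proj(p,X):
    c=rot(p).T@(np.array(X,float)-np.array(p["origin"])); s=c[:2]/c[2]; s=s*(1+p["k1"]*(s@s)); K=np.array(p["mtx"])
    return np.array([K[0,0]*s[0]+K[0,2],K[1,1]*s[1]+K[1,2]])
def save(p,n): cv2.imwrite(f'pics/{n}.png',p["frame"][:,:,::-1])
E
python3 - <<'E'
from h import *
print(bot.get_obs())
for n in("scene","top"):
    p=cam(n); save(p,n); print(n,p["origin"],p["orientation"],p["k1"],p["mtx"])
    for k in("block1","block4","keeper_tab","rail","dropper","carton"):
        print(k,[(np.round(d["box"]),round(d["confidence"],2)) for d in bot.search_frame(p,k)])
E
```

```text
{'time': 0.0, 'q': array([7.12760341e+01, 5.01157010e+00, 1.00351997e+01, 9.50972368e+01,
       1.89953254e-03, 9.00010974e+01]), 'qd': array([-0.08128426,  0.0486722 , -0.17382133,  0.00066958,  0.0020242 ,
       -0.08023545]), 'joint_efforts': array([-1.08059505e-04, -5.20390105e+01,  4.64801073e+01,  1.64997380e-02,
        2.23802527e-05,  6.91977931e-06]), 'ee_pos': array([0.17647967, 0.52069892, 0.23058521]), 'tcp_rot': array([-8.99981019e+01,  7.36072443e-02,  7.12749367e+01]), 'wrist_force': array([ 0.17577087, -0.51384105, -0.17540601]), 'torque': array([-0.02175251,  0.05531269, -0.00945532]), 'opening': 0.08557467116122523}
scene [ 1.15026459 -0.21029857  0.67339371] [-132.8646187    -0.68115357   70.05936109] -0.012183258549360983 [[423.99289513   0.         285.17411997]
 [  0.         423.99289513 205.3963774 ]
 [  0.           0.           1.        ]]
block1 [(array([271., 242., 290., 258.]), 0.74), (array([286., 198., 303., 214.]), 0.67), (array([351., 239., 377., 256.]), 0.67), (array([303., 156., 315., 169.]), 0.66), (array([294., 194., 315., 213.]), 0.63), (arra
[... 1094 characters left out ...]
), (array([289., 192., 314., 210.]), 0.73), (array([276., 241., 297., 271.]), 0.68), (array([195., 333., 220., 360.]), 0.62), (array([228., 250., 247., 272.]), 0.59)]
block4 [(array([244., 248., 264., 273.]), 0.95), (array([128., 250., 154., 274.]), 0.91), (array([260., 247., 279., 270.]), 0.88), (array([202., 163., 224., 183.]), 0.82), (array([289., 192., 314., 210.]), 0.73), (array([276., 241., 297., 271.]), 0.68), (array([195., 333., 220., 360.]), 0.62), (array([228., 250., 247., 272.]), 0.59)]
keeper_tab [(array([243., 204., 262., 246.]), 0.73)]
rail [(array([184., 207., 350., 284.]), 0.84)]
dropper [(array([171., 202., 200., 228.]), 0.76)]
carton [(array([257., 313., 293., 344.]), 0.8)]
```

View pics/top.png

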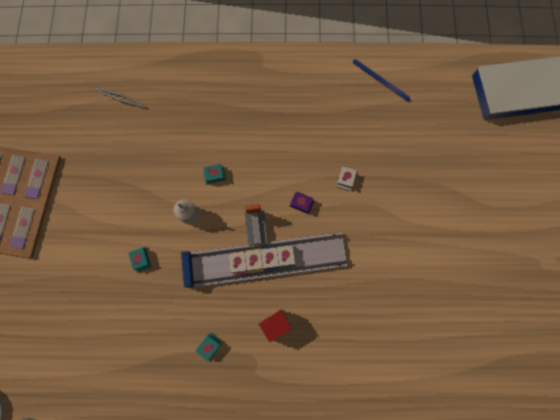

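View pics/scene.png

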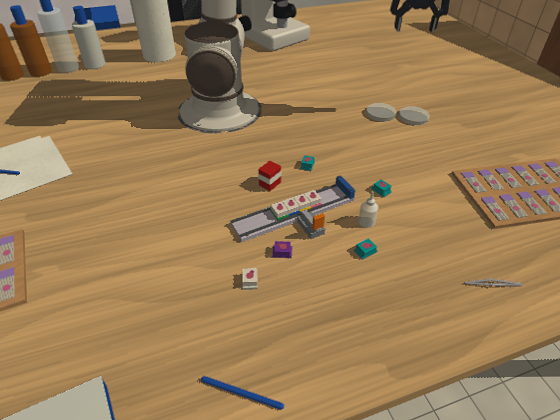

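The top view shows the rail from the blue stop (187,268) to the open end (347,250), with the row at 230–295 and the orange tab at (253,208). The dropper is at (184,210), the carton at (275,326), the spare at (347,178). I'll measure the rail pose next.

```bash
cat >> h.py <<'E'
def segs(p,name,a,z):pass
E
python3 - <<'E'
from h import *
p=cam("top")
# dense model check: fit rail mask outline
for n in("rail","keeper_tab"):
    for d in bot.cut_out(p,n)[:1]:
        m=d["region"].astype(np.uint8); print(n,m.sum(),d["box"],cv2.minAreaRect(np.argwhere(m)[:,::-1].astype(np.float32)))
c=p["frame"][195:295,175:360,::-1]
cv2.imwrite('pics/crop.png',cv2.resize(c,None,fx=4.3,fy=4.3,interpolation=cv2.INTER_CUBIC))
f=cv2.cvtColor(p["frame"],cv2.COLOR_RGB2HSV)
b=((f[:,:,0]>105)&(f[:,:,0]<125)&(f[:,:,1]>150)); b[:, :175]=0;b[:,200:]=0;b[:240]=0;b[300:]=0
q=np.argwhere(b)[:,::-1].astype(np.float32);r=cv2.minAreaRect(q);print("stop",len(q),r,[toz(p,x,.034) .round(4)for x in cv2.boxPoints(r)])
o=((f[:,:,0]<14)&(f[:,:,1]>170)&(f[:,:,2]>90));o[:,:235]=0;o[:,270:]=0;o[:195]=0;o[225:]=0
q=np.argwhere(o)[:,::-1].astype(np.float32);r=cv2.minAreaRect(q);print("tab",len(q),r,[toz(p,x,.06).round(4) for x in cv2.boxPoints(r)])
E
```

```text
rail 5112 [182.8, 204.3, 349.1, 285.6] ((259.70703125, 240.7174835205078), (75.12939453125, 165.8180389404297), 82.11685943603516)
keeper_tab 389 [244.7, 201.5, 262.3, 246.7] ((256.99798583984375, 223.10350036621094), (40.40259552001953, 15.979070663452148), 75.17352294921875)
stop 204 ((187.1793212890625, 269.1517333984375), (32.221649169921875, 7.14191198348999), 85.2363510131836) [array([0.5062, 0.2005, 0.034 ]), array([0.5074, 0.188 , 0.034 ]), array([0.4519, 0.1803, 0.034 ]), array([0.4508, 0.1926, 0.034 ])]
tab 59 ((252.02996826171875, 206.70999145507812), (4.242640495300293, 14.000715255737305), 81.8698959350586) [array([0.5868, 0.0905, 0.06  ]), array([0.5904, 0.0666, 0.06  ]), array([0.583 , 0.0654, 0.06  ]), array([0.5793, 0.0892, 0.06  ])]
```

View pics/crop.png

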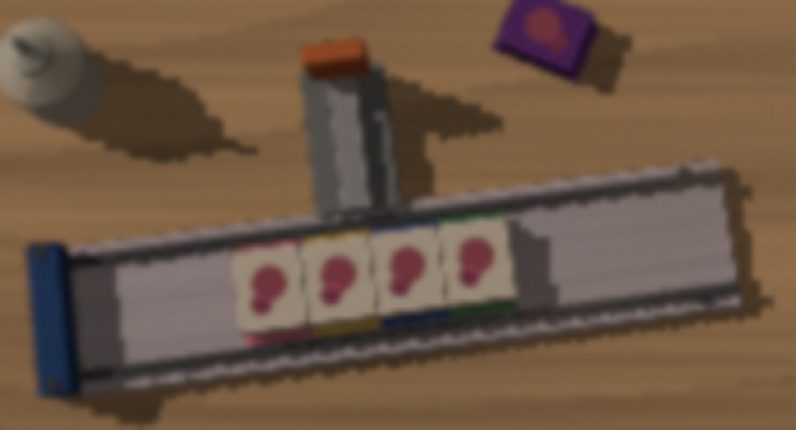

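```bash
sed -i '/^def segs/d' h.py
python3 - <<'E'
from h import *
from scipy.optimize import least_squares
p=cam("top")
C=lambda a,b:np.array([175+(a+.5)/4.3-.5,195+(b+.5)/4.3-.5])
pts=[((718,163),(31,-155,16)),((742,300),(-31,-155,16)),((62,245),(31,120,34)),((78,392),(-31,120,34)),((302,45),(93,11,60)),((363,39),(93,-15,60))]
def w(t,X): X=np.array(X)/1000; c,s=np.cos(t[2]),np.sin(t[2]); return np.array([t[0]+c*X[0]-s*X[1],t[1]+s*X[0]+c*X[1],X[2]])
f=lambda t:np.concatenate([proj(p,w(t,X))-C(*u) for u,X in pts])
r=least_squares(f,[.48,.07,.1],loss='soft_l1');t=r.x;print(t,np.degrees(t[2]));print(f(t).reshape(-1,2).round(1))
def inv(P): d=P[:2]-t[:2];c,s=np.cos(t[2]),np.sin(t[2]);return np.array([c*d[0]+s*d[1],-s*d[0]+c*d[1]])*1000
for u in[(232,250),(242,333),(508,217),(515,305)]:print("wax",inv(toz(p,C(*u),.032)).round(1))
for u,z in[((38,40),.09)]:print("dropper top",inv(toz(p,C(*u),z)).round(1))
for n,u,z in[("carton",(275,326),.052),("purple",C(545,30),.02),("spare",(347,177),.02)]:print(n,inv(toz(p,u,z)).round(1))
np.save('t.npy',t)
g=p["frame"].copy()
R=Ro.from_euler('xyz',bot.get_obs()["tcp_rot"],degrees=True).as_matrix();print(R.round(3))
for y in(-175,-100,-20,40):
    print(y,w(t,(0,y,24)).round(4))
print("tab",w(t,(93,-2,45)),w(t,(125,-2,45)))
E
```

```text
[0.49711418 0.06648648 0.14764549] 8.459463544655042
[[ 0.6 -1.3]
 [ 0.9  0.9]
 [-0.5 -0.4]
 [-1.   1. ]
 [-0.4  0.1]
 [ 0.4 -0.6]]
wax [18.8 50.9]
wax [-15.2  50.6]
wax [ 16.5 -62.5]
wax [-19.4 -60.1]
dropper top [102.  109.1]
carton [-114.7  -13.8]
purple [ 94.9 -89.8]
spare [ 129.4 -180.3]
[[ 0.321  0.    -0.947]
 [ 0.947 -0.     0.321]
 [ 0.    -1.    -0.   ]]
-175 [ 0.5229 -0.1066  0.024 ]
-100 [ 0.5118 -0.0324  0.024 ]
-20 [0.5001 0.0467 0.024 ]
40 [0.4912 0.1061 0.024 ]
tab [0.58939658 0.07818943 0.045     ] [0.62104842 0.08289694 0.045     ]
```

Row spans rail y −61…+51 and needs about 69 mm. I'll turn the tool so tool z lies along the rail, close the fingers and go above a point behind the row.

```bash
python3 -m inch '[[[-20,5,-25],[0,0.1,0],0],[[-50,13,-60],[0,0.25,0],0],[[-80,21,-95],[0,0.4,0],0],[[-110,29,-131],[0,0.5,0],0],[[-140,37,-167],[0,0.6,0],0],[[-170,45,-202],[0,0.7,0],0],[[-200,53,-238],[0,0.8,0],0],[[-230,61,-274],[0,0.9,0],0],[[-260,69,-309],[0,1.0,0],0],[[-290,77,-345],[0,1.096,0],0],[[-320,85,-381],[0,1.096,0],0],[[-350,92,-416],[0,1.096,0],0],[[-380,100,-452],[0,1.096,0],0],[[-405,107,-482],[0,1.096,0],0],[[-416,110,-495],[0,1.096,0],0],[[-416,110,-495],[0,1.096,0],0],[[-416,110,-495],[0,1.096,0],0],[[-416,110,-495],[0,1.096,0],0]]'
cat >> h.py <<'E'
t=np.load('t.npy')
def inv(P): d=np.array(P)[:2]-t[:2];c,s=np.cos(t[2]),np.sin(t[2]);return np.array([c*d[0]+s*d[1],-s*d[0]+c*d[1]])*1000
def w(X): X=np.array(X)/1000; c,s=np.cos(t[2]),np.sin(t[2]); return np.array([t[0]+c*X[0]-s*X[1],t[1]+s*X[0]+c*X[1],X[2]])
E
python3 - <<'E'
from h import *
o=bot.get_obs();print(o["ee_pos"],inv(o["ee_pos"]),o["tcp_rot"],o["opening"],o["wrist_force"],o["q"])
p=cam("wrist");print(p["origin"],p["orientation"])
f=p["frame"].copy()
for x,y,z in[(21,-155,16),(-21,-155,16),(21,120,16),(-21,120,16),(16,51,32),(-16,51,32),(16,-61,32),(-16,-61,32),(93,-15,60),(93,11,60),(84,-15,60),(31,120,34),(-31,120,34)]:
    u=proj(p,w((x,y,z)));print((x,y,z),u.round());cv2.circle(f,tuple(int(v) for v in np.clip(u.round(),-999,999)),2,(0,255,0),-1)
p["frame"]=f
cv2.imwrite('pics/w1.png',cv2.resize(f,(784,588))[:,:,::-1])
E
```

```text
time: 2.7
ee_pos: [0.5115, -0.0309, 0.1217]
tcp_rot: [-90.0, -0.0, 8.5]
wrist_force: [0.7, 0.3, 0.2]
opening: -0.0003
[ 0.51146763 -0.03087868  0.12174699] [ -0.12607063 -98.41737488] [-8.99902390e+01 -2.24461161e-02  8.54842795e+00] -0.00032618726550411015 [0.736038   0.26967614 0.18035408] [-3.46281602e+00 -9.54194300e-01 -8.13071801e+00  8.28035529e+01
  1.42184126e-02  7.79887566e+01]
[0.50147505 0.03490317 0.26571427] [1.64910221e+02 2.21434429e-02 8.50631878e+00]
(21, -155, 16) [309. 271.]
(-21, -155, 16) [262. 271.]
(21, 120, 16) [ 317. -100.]
(-21, 120, 16) [ 255. -100.]
(16, 51, 32) [309.   4.]
(-16, 51, 32) [262.   4.]
(16, -61, 32) [306. 169.]
(-16, -61, 32) [265. 169.]
(93, -15, 60) [430. 103.]
(93, 11, 60) [435.  59.]
(84, -15, 60) [416. 103.]
(31, 120, 34) [ 336. -120.]
(-31, 120, 34) [ 236. -120.]
```

View pics/w1.png

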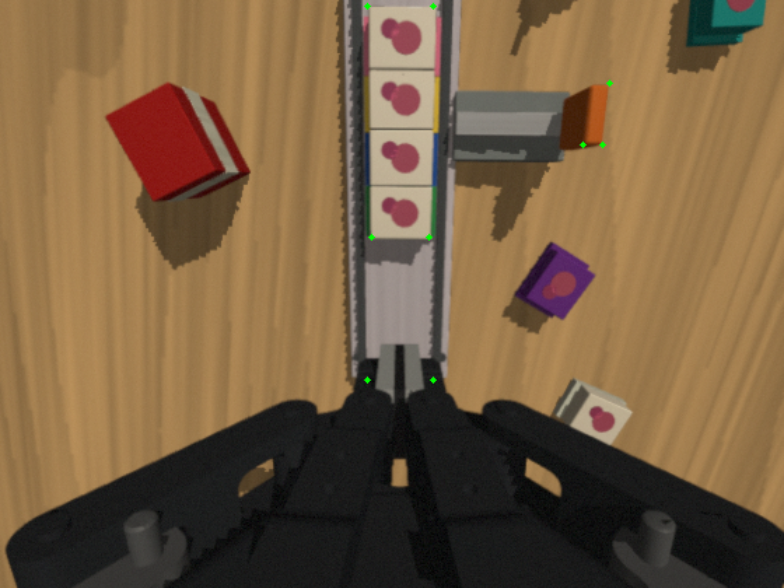

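The model overlay agrees within about 1–2 mm, and the fingers are centred behind the row with a clear path. I'll lower into the channel, approach, then push gently.

```bash
python3 -m inch '[[[0,30,0],[0,0,0],0],[[0,60,0],[0,0,0],0],[[0,85,0],[0,0,0],0],[[0,98,0],[0,0,0],0],[[0,104,0],[0,0,0],0],[[0,104,0],[0,0,0],0],[[0,104,0],[0,0,0],0]]'
python3 -m inch '[[[0,0,4],[0,0,0],0],[[0,0,8],[0,0,0],0],[[0,0,12],[0,0,0],0],[[0,0,15],[0,0,0],0],[[0,0,17],[0,0,0],0],[[0,0,19],[0,0,0],0],[[0,0,21],[0,0,0],0],[[0,0,23],[0,0,0],0],[[0,0,25],[0,0,0],0],[[0,0,27],[0,0,0],0],[[0,0,29],[0,0,0],0],[[0,0,31],[0,0,0],0],[[0,0,33],[0,0,0],0],[[0,0,35],[0,0,0],0],[[0,0,37],[0,0,0],0],[[0,0,39],[0,0,0],0],[[0,0,40],[0,0,0],0],[[0,0,40],[0,0,0],0]]'
python3 - <<'E'
from h import *
o=bot.get_obs();print(o["ee_pos"],inv(o["ee_pos"]),o["tcp_rot"],o["wrist_force"])
p=cam("wrist")
cv2.imwrite('pics/w2.png',p["frame"][:,:,::-1])
E
```

```text
time: 3.45
ee_pos: [0.5123, -0.0307, 0.0191]
tcp_rot: [-90.0, -0.1, 8.6]
wrist_force: [0.1, 0.3, -0.0]
opening: 0.0001
time: 5.25
ee_pos: [0.5063, 0.0091, 0.0191]
tcp_rot: [-90.0, -0.1, 8.6]
wrist_force: [0.6, -0.3, 0.2]
opening: -0.0003
[0.50631544 0.00911549 0.01909514] [  0.66132229 -58.10039367] [-90.00469809  -0.13321668   8.60195424] [ 0.55895846 -0.26373337  0.20033928]
```

View pics/w2.png

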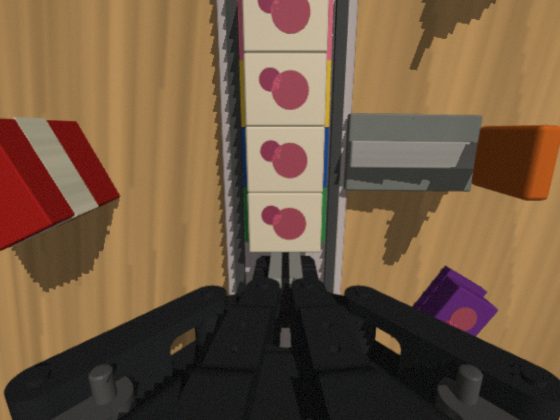

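The fingers sit just behind the green block at (286,252), with walls on both sides and nothing disturbed. I'll compute the row's back edge relative to the TCP and continue slowly.

```bash
python3 -m inch '[[[0,2,2],[0,0,0],0],[[0,2,4],[0,0,0],0],[[0,2,6],[0,0,0],0],[[0,2,8],[0,0,0],0],[[0,2,10],[0,0,0],0],[[0,2,12],[0,0,0],0],[[0,2,14],[0,0,0],0],[[0,2,16],[0,0,0],0],[[0,2,18],[0,0,0],0],[[0,2,20],[0,0,0],0],[[0,2,20],[0,0,0],0]]'
python3 - <<'E'
from h import *
import cv2
o=bot.get_obs();print(inv(o["ee_pos"]),o["wrist_force"],o["ee_pos"])
p=cam("wrist")
o0=toz(p,(286,250),.032);print("edge if same pixel",inv(o0))
cv2.imwrite('pics/w3.png',p["frame"][:,:,::-1])
E
```

```text
time: 6.4
ee_pos: [0.5033, 0.0291, 0.0171]
tcp_rot: [-90.0, -0.1, 8.6]
wrist_force: [-0.8, 0.3, 0.1]
opening: 0.0001
[  0.63359325 -37.84516002] [-0.8260501   0.25964364  0.0848981 ] [0.50330827 0.02914627 0.0171046 ]
edge if same pixel [  0.82594924 -24.49692272]
```

View pics/w3.png

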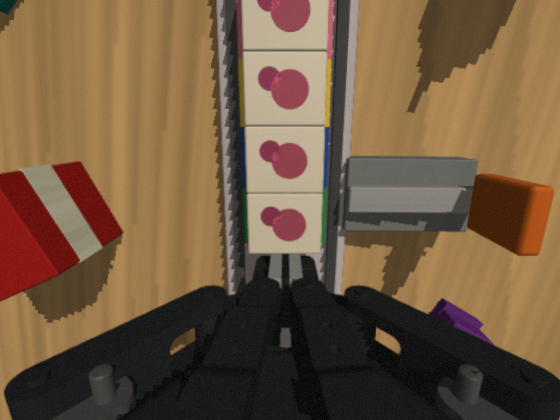

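The row moves as one unit with the tool, its back edge about 12 mm ahead of the TCP. About 34 mm remains.

```bash
python3 -m inch '[[[0,0,2],[0,0,0],0],[[0,0,4],[0,0,0],0],[[0,0,6],[0,0,0],0],[[0,0,8],[0,0,0],0],[[0,0,10],[0,0,0],0],[[0,0,12],[0,0,0],0],[[0,0,14],[0,0,0],0],[[0,0,16],[0,0,0],0],[[0,0,18],[0,0,0],0],[[0,0,20],[0,0,0],0],[[0,0,22],[0,0,0],0],[[0,0,24],[0,0,0],0],[[0,0,26],[0,0,0],0],[[0,0,28],[0,0,0],0],[[0,0,29],[0,0,0],0],[[0,0,29],[0,0,0],0]]'
python3 -m inch '[[[0,0,1],[0,0,0],0],[[0,0,2],[0,0,0],0],[[0,0,2],[0,0,0],0]]'
python3 -m inch '[[[0,0,1],[0,0,0],0],[[0,0,2],[0,0,0],0],[[0,0,2],[0,0,0],0]]'
python3 - <<'E'
from h import *
o=bot.get_obs();print(inv(o["ee_pos"]),o["wrist_force"])
E
```

```text
time: 8.05
ee_pos: [0.499, 0.0579, 0.0171]
tcp_rot: [-90.0, -0.1, 8.6]
wrist_force: [0.2, -0.1, -0.7]
opening: -0.0004
time: 8.35
ee_pos: [0.4986, 0.06, 0.0171]
tcp_rot: [-90.0, -0.1, 8.6]
wrist_force: [-0.2, -0.9, -0.1]
opening: -0.0001
time: 8.65
ee_pos: [0.4983, 0.0621, 0.0172]
tcp_rot: [-90.0, -0.1, 8.6]
wrist_force: [1.3, -1.0, 0.4]
opening: -0.0002
[ 0.58127096 -4.48556692] [ 1.25296384 -1.0015261   0.42819814]
```

```bash
python3 -m inch '[[[0,0,1],[0,0,0],0],[[0,0,1],[0,0,0],0]]'
python3 -m inch '[[[0,0,1],[0,0,0],0],[[0,0,1],[0,0,0],0]]'
python3 - <<'E'
from h import *
o=bot.get_obs();print(inv(o["ee_pos"]),o["wrist_force"])
p=cam("top");c=p["frame"][195:295,175:360,::-1]
cv2.imwrite('pics/crop2.png',cv2.resize(c,None,fx=4.3,fy=4.3,interpolation=cv2.INTER_CUBIC))
E
```

```text
time: 8.85
ee_pos: [0.4982, 0.0629, 0.0171]
tcp_rot: [-90.0, -0.1, 8.6]
wrist_force: [0.6, -3.1, 0.1]
opening: -0.0001
time: 9.05
ee_pos: [0.4981, 0.063, 0.0172]
tcp_rot: [-90.1, -0.1, 8.6]
wrist_force: [0.3, -7.6, 0.5]
opening: -0.0001
[ 0.45754399 -3.61941693] [ 0.3262371  -7.60742243  0.48630773]
```

The force rose to 7.6 N with motion stalled at y = −3.6, as predicted, so the row is against the stop. I'll back off straight, raise, and look.

```bash
python3 -m inch '[[[0,0,0.5],[0,0,0],0],[[0,0,0.5],[0,0,0],0],[[0,0,-3],[0,0,0],0],[[0,0,-10],[0,0,0],0],[[0,0,-20],[0,0,0],0],[[0,-15,-25],[0,0,0],0],[[0,-50,-25],[0,0,0],0],[[0,-100,-25],[0,0,0],0],[[0,-100,-25],[0,0,0],0],[[0,-100,-25],[0,0,0],0]]'
python3 - <<'E'
from h import *
o=bot.get_obs();print(inv(o["ee_pos"]),o["wrist_force"])
p=cam("wrist")
f=p["frame"].copy()
for x,y,z in[(16.5,8,32),(-16.5,8,32),(16.5,120,32),(-16.5,120,32),(31,120,34),(-31,120,34),(93,-15,60),(93,11,60),(84,-15,60)]:
    cv2.circle(f,tuple(int(v) for v in np.clip(proj(p,w((x,y,z))).round(),-99,999)),2,(0,255,0),-1)
cv2.imwrite('pics/w4.png',cv2.resize(f,(784,588))[:,:,::-1])
E
```

```text
time: 10.1
ee_pos: [0.5026, 0.0382, 0.1195]
tcp_rot: [-90.1, -0.3, 8.6]
wrist_force: [0.4, 0.4, -1.7]
opening: -0.0
[  1.27001446 -28.7930703 ] [ 0.4197561   0.37168465 -1.70518756]
```

View pics/w4.png

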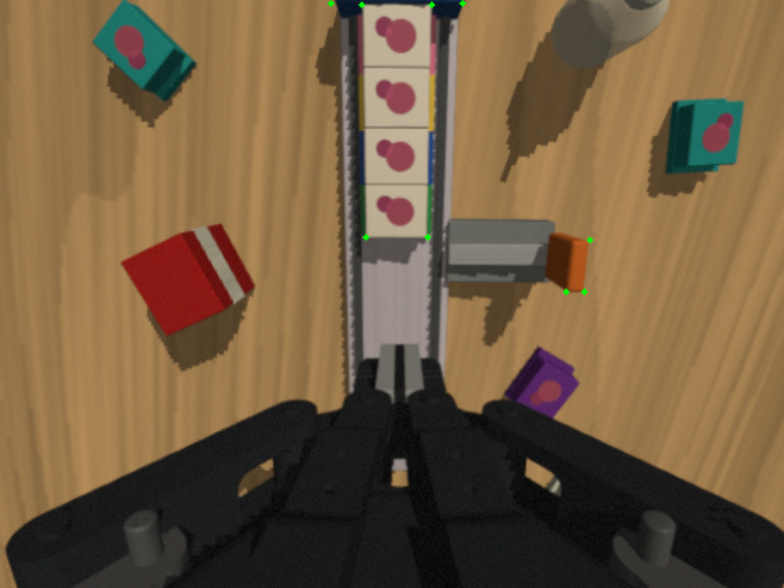

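The row sits tight against the blue stop, with its back edge on the predicted marks at (397,237). The tab is still drawn back at (570,262). Now I'll go to the outer side of the tab.

```bash
python3 -m inch '[[[25,0,5],[0,0,0],0],[[60,0,13],[0,0,0],0],[[95,0,21],[0,0,0],0],[[120,0,27],[0,0,0],0],[[124,0,27],[0,0,0],0],[[124,0,27],[0,0,0],0],[[124,30,27],[0,0,0],0],[[124,60,27],[0,0,0],0],[[124,76,27],[0,0,0],0],[[124,78,27],[0,0,0],0],[[124,78,27],[0,0,0],0],[[124,78,27],[0,0,0],0]]'
python3 - <<'E'
from h import *
o=bot.get_obs();print(inv(o["ee_pos"]),o["ee_pos"],o["wrist_force"])
p=cam("wrist");cv2.imwrite('pics/w5.png',p["frame"][:,:,::-1])
E
```

```text
time: 11.35
ee_pos: [0.6213, 0.0832, 0.042]
tcp_rot: [-90.1, -0.3, 8.6]
wrist_force: [-0.0, -0.4, -0.5]
opening: 0.0002
[125.28932153  -1.72670225] [0.62129439 0.08320983 0.04201931] [-0.01503183 -0.40592406 -0.45941666]
```

View pics/w5.png

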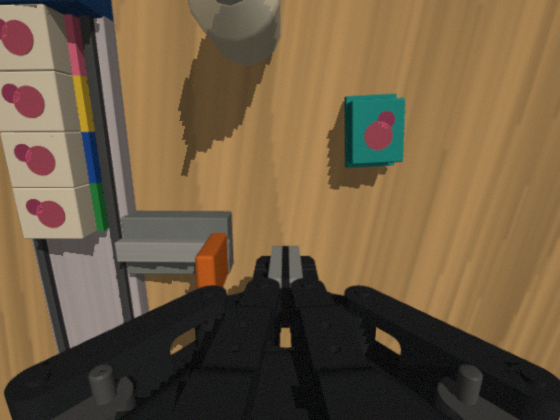

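The closed fingers are beside the tab (212,262) at the right y, with a clear path. Pushing in −x.

```bash
python3 -m inch '[[[-5,0,0],[0,0,0],0],[[-10,0,0],[0,0,0],0],[[-14,0,0],[0,0,0],0],[[-17,0,0],[0,0,0],0],[[-20,0,0],[0,0,0],0],[[-23,0,0],[0,0,0],0],[[-26,0,0],[0,0,0],0],[[-29,0,0],[0,0,0],0],[[-32,0,0],[0,0,0],0],[[-35,0,0],[0,0,0],0],[[-38,0,0],[0,0,0],0],[[-41,0,0],[0,0,0],0],[[-44,0,0],[0,0,0],0],[[-47,0,0],[0,0,0],0],[[-50,0,0],[0,0,0],0],[[-53,0,0],[0,0,0],0],[[-56,0,0],[0,0,0],0],[[-59,0,0],[0,0,0],0],[[-60,0,0],[0,0,0],0],[[-60,0,0],[0,0,0],0]]'
python3 -m inch '[[[-2,0,0],[0,0,0],0],[[-4,0,0],[0,0,0],0],[[-6,0,0],[0,0,0],0],[[-6,0,0],[0,0,0],0]]'
python3 -m inch '[[[-1,0,0],[0,0,0],0],[[-2,0,0],[0,0,0],0],[[-2,0,0],[0,0,0],0]]'
python3 -m inch '[[[-1,0,0],[0,0,0],0],[[-2,0,0],[0,0,0],0],[[-2,0,0],[0,0,0],0]]'
python3 - <<'E'
from h import *
o=bot.get_obs();print(inv(o["ee_pos"]),o["wrist_force"])
E
```

```text
time: 13.4
ee_pos: [0.5618, 0.0742, 0.0416]
tcp_rot: [-90.1, -0.3, 8.6]
wrist_force: [0.8, 0.2, -0.5]
opening: -0.0
time: 13.8
ee_pos: [0.5555, 0.0733, 0.0415]
tcp_rot: [-90.1, -0.3, 8.6]
wrist_force: [0.2, 0.7, 0.8]
opening: -0.0
time: 14.1
ee_pos: [0.5541, 0.0731, 0.0416]
tcp_rot: [-90.1, -0.4, 8.6]
wrist_force: [5.6, 2.1, -0.3]
opening: 0.0
time: 14.4
ee_pos: [0.5538, 0.073, 0.0418]
tcp_rot: [-90.1, -0.6, 8.6]
wrist_force: [11.6, 2.6, -4.2]
opening: 0.0002
[57.07615579 -1.8693698 ] [11.62079589  2.59798232 -4.18289533]
```

It met a firm end at 11.6 N with TCP x = 57, which puts the tab's outer face at about 43, as expected. I'll back off, retreat and check.

```bash
python3 -m inch '[[[3,0,0],[0,0,0],0],[[10,0,0],[0,0,0],0],[[25,0,0],[0,0,0],0],[[40,0,0],[0,0,0],0],[[45,-30,0],[0,0,0],0],[[45,-80,0],[0,0,0],0],[[45,-110,-30],[0,0,0],0],[[20,-120,-70],[0,0,0],0],[[-10,-120,-100],[0,0,0],0],[[-40,-120,-110],[0,0,0],0],[[-40,-120,-110],[0,0,0],0],[[-40,-120,-110],[0,0,0],0]]'
python3 - <<'E'
from h import *
o=bot.get_obs();print(inv(o["ee_pos"]),o["ee_pos"],o["wrist_force"])
p=cam("wrist")
f=p["frame"].copy()
for x,y,z in[(16.5,8,32),(-16.5,8,32),(16.5,120,32),(-16.5,120,32),(43,-15,60),(43,11,60),(34,-15,60)]:
    cv2.circle(f,tuple(int(v) for v in np.clip(proj(p,w((x,y,z))).round(),-99,999)),2,(0,255,0),-1)
cv2.imwrite('pics/w6.png',cv2.resize(f,(784,588))[:,:,::-1])
E
```

```text
time: 15.6
ee_pos: [0.5293, -0.042, 0.1618]
tcp_rot: [-90.1, -0.6, 8.5]
wrist_force: [1.0, -0.7, -0.1]
opening: 0.0002
[  15.89206566 -112.03725539] [ 0.5293151  -0.04199396  0.16182976] [ 1.00012247 -0.74422577 -0.14736132]
```

View pics/w6.png

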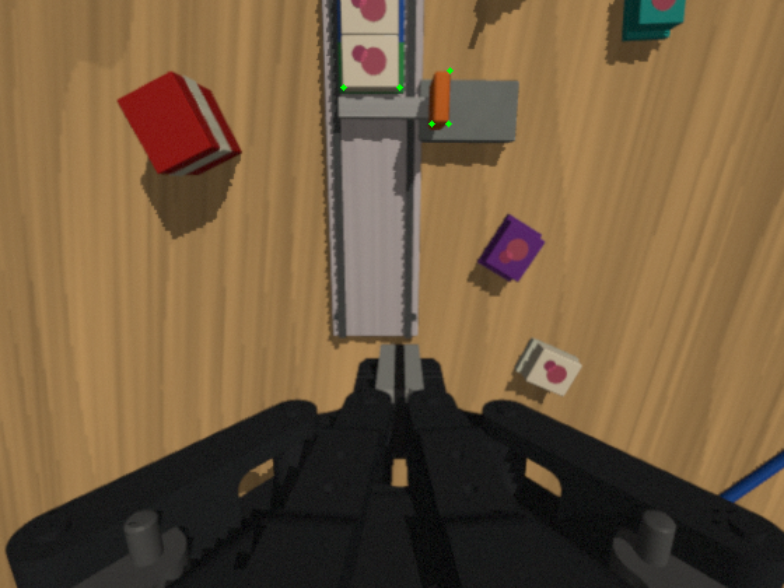

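The bolt lies fully across the channel behind the green block (340–425, 105). The tab and the block's back edge sit on the predicted marks, and the carton and spare are in place. Handing in.

Run:
```python
from h import *
print(bot.job_done())
```

```text
the job is handed in; nothing more can be done
None
```

The four-block row is tight against the blue stop and the keeper bolt is fully across behind it. I handed the job in at about 15.7 s; no verdict was reported.

- **Row:** I pushed all four blocks together with the closed fingers. They stopped firmly at 7.6 N, with the tool where a tight row predicts. A wrist picture then showed the back edge on the predicted mark.
- **Keeper:** I pushed the tab to its firm end at 11.6 N. The last picture showed the bolt across the channel and the tab on its fully-across mark.
- **Last checks:** The robot is clear of everything. The carton and spare look unmoved in the last picture. That picture shows only the two rear blocks, and the dropper is out of its view; the dropper was last seen upright in its place just before the tab push.
- **Disagreement:** Nothing failed. The only mismatch was about 1–2 mm between the fitted rail model and the pictures, within the camera calibration.

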